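# Pack up the rocking chopping board

### The job

The chopping board has lost the rubber foot at its front left corner and rocks. Without picking it up, push the blue packer along the counter with the fingertips, flat and round end first, under that corner until it lies under the place where the foot was and only its end with the hole sticks out from the board. Then press that corner of the board firmly down on to the packer with the fingertips (about 10 N) to prove that it no longer rocks, and let go; leave the board, the two tins standing on it and the things around where they are.

Things in the scene. Friction and masses are not known exactly. Their poses are not given: they have to be found in the camera images.
- board: loose chopping board, dark end strips, 210 (x, away from robot) x 280 mm (y), 2.2 kg; origin at its centre at counter height. Underside 16 mm, top 50 mm above the counter. Domed black rubber feet 29 mm wide at x, y = (-73, -108), (73, -108), (73, 108) mm, none at (-73, 108), front left. It stands level; over 3 to 5 N on the bare corner tips it down until something stops it
- foot_spot (a point): place of the lost foot, on the board's frame at counter height, x, y = (-73, 108) mm: 32 mm in from the board's left (+y) and front (-x) edges
- bare_corner (a point): point on top of the board, right above the place of the lost foot (50 mm above the counter); press here. Same axes as the board
- packer: loose blue plastic packer lying flat on the counter, 120 mm long (x), 44 mm wide (y), 14 mm thick, about 90 g: 2 mm thinner than the gap under the board. Origin at the centre of its underside, z up. Its half-round nose is the +x end, the square tail with a 14 mm hole (centre at x = -40 mm) the -x end. It starts to the left (+y) of the board, its nose roughly towards the board
- packer_nose (a point): tip of the packer's round end, at mid thickness, 60 mm from the origin along +x
- packer_tail (a point): middle of the packer's square end face, at mid thickness, 60 mm from the origin along -x; a flat face to push
- pea_tin: green food tin, 75 mm wide, 58 mm high, standing on the board at its back right; origin at the centre of its foot
- soup_tin: teal tin with a ring-pull lid, 58 mm wide, 72 mm high, standing on the board at the middle of its back; origin at the centre of its foot
- cutter: round tin biscuit cutter with a bow handle, 64 mm wide, 55 mm high, on the counter behind the packer; origin at the centre of its foot
- brush: turquoise scrubbing brush, 52 x 150 mm (y), 91 mm high, on the counter behind the packer; origin at the centre of its foot
- pen: blue and white pen, 153 mm long, 12 mm thick, lying on the counter to the left of the packer; origin at the centre of its underside
Things that resemble listed ones, but are neither listed nor needed, are in the scene too. What is shaped like the soup_tin but orange is not meant.

How it is judged:
By the outcome, as a careful person would: the job done as asked, in the order asked, and still so for the second after the job is handed in, with the robot touching nothing.
It also fails if it takes over 72 s, if anything falls off the work surface, if the arm or the gripper's body presses on something with over 40 N, if the wrist force passes 120 N, or if a joint passes its speed limit or range.

### The arm

A 6-joint arm with a two-finger parallel gripper is mounted at the origin on a cart in front of the work surface, level with it; the furniture and walls round the work are solid. World frame = base frame: x ahead of the robot, y to its left, z up, the work surface at z = 0. Lengths are in m, angles in rad, forces in N, time in s.
With the tool pointing down it reaches from about 0.425 to 0.95 m from the base axis. Payload 3.5 kg.
Tool frame: the origin (TCP) lies at the very end of the fingers, on their centre line; the grasp point (between the pads) lies 19 mm behind it; z points along the fingers, y is the line along which they close (so a half turn about z gives the same grasp; the last joint's range is limited). The gripper opens to 85 mm and grips with 20 to 120 N. Pads are 22 mm wide; open, the fingers measure 114 mm over their backs; the gripper's body (76 mm by 85 mm) begins 54 mm behind the grasp point. The pads swing forward as they close: fully open they stand 13 mm farther back than shut.
Start: joints at [1.078, 0.286, 1.577, -0, 1.279, -0.15], TCP at [0.227, 0.636, 0.231] pointing down, gripper open.
Joint ranges: [-2.77, 2.77], [-0.9, 2.22], [0.21, 2.48], [-1.53, 4.67], [0.24, 2.81], [-2.84, 2.84]. Speed limits (rad/s): [2.79, 2.79, 3.14, 3.14, 3.14, 3.14].

### API

Orientations are given as a unit quaternion [x, y, z, w].
In Python, from plant import ctrl, optics, sign_off gives the robot as it stands.
- The arm moves only by the shell command python3 -m creep 'ROWS' [FORCE]. ROWS is JSON, a list of rows, each an object of numbers: "x", "y", "z": the shift along the tool's x, y, z in mm; "rx", "ry", "rz": the turn, a rotation vector about the tool's x, y, z in degrees; "grip": the opening, from 0 (shut) to 1 (fully open). In form: [{"x": .., "y": .., "z": .., "rx": .., "ry": .., "rz": .., "grip": ..}, ...]. A call has exactly 10 rows; each row shifts and turns the commanded pose from where the row before left it, along the tool's axes as they then stand; what a row does not reach is not made up. A row lasts 1/12 s, in which the tool goes at most 41.7 mm and 7.16 degrees, less where a joint would pass 70% of its speed; a pose out of reach is approached as far as the arm can. A call with a gripper value outside its range is refused whole. The fingers move at their own pace and stop on an object; FORCE is the grip in N (left out, the last holds). Time passes only in rows, so rows that do not move let the fingers close, or fill a call up. It gives the time, the measured TCP pose, the force, the opening and the grip force at its end, in the units of the state.
- ctrl.get_state(): the state, without advancing time (a new reading comes with each control period).
- optics.read_camera(name): name is "scene" or "top" or "wrist"; returns a dict with "color" (480x640x3 uint8, blue, green, red), "K" (3x3 intrinsics, pixels), "R" (3x3) and "t" (3): a world point X has camera coordinates R X + t. Camera axes: x right, y down, z forward; pixel columns grow to the right and rows downward; lengths in m; the calibration is good to about 2 mm. A picture is of the moment at which its call begins. There is no depth.
- sign_off(): hands the job in; it is judged then, once.
The state is a dict: "time": time; "qpos": joint angles; "dq": joint speeds; "joint_efforts": joint torques, N m; "eef_pos": TCP position; "tcp_rot": TCP orientation; "contact_force": force on the tool from outside, world axes, zero at the start; "wrist_torque": the same for the moment, N m; "opening": opening from 0.0 (shut) to 1.0 (fully open); "finger_force": force on a finger pad.
Only numpy, scipy, OpenCV 4.12 (cv2) and the standard library are available. Lean on these libraries where they do the work, as an engineer would, in place of code of your own. Each camera call takes 0.05 s, during which the arm holds its last target. There are 200 camera calls.

## Working session

There is one attempt and no reset: what is moved stays moved. The work goes in short steps, Python scripts to look and compute and a shell command to move; the robot and the scene stay as the last step left them, time stands still between calls to the robot, and variables do not carry over. Pictures are saved under pics/ and viewed, at most 10 in all, crops included, and the job is handed in when it is done.

```bash
ls; mkdir -p pics
python3 - <<'E'
from plant import ctrl, optics
import cv2,numpy as np
s=ctrl.get_state();print({k:np.round(v,3).tolist() for k,v in s.items()})
for n in("top","scene"):
    c=optics.read_camera(n);cv2.imwrite(f"pics/{n}0.png",c["color"]);print(n,np.round(c["K"],1).tolist(),np.round(c["R"],3).tolist(),np.round(c["t"],3).tolist())
E
```

```text
pics
{'time': 0.0, 'qpos': [1.078, 0.287, 1.578, -0.0, 1.279, -0.15], 'dq': [-0.0, 0.001, 0.0, 0.0, -0.001, 0.001], 'joint_efforts': [-0.001, -40.597, -29.263, -0.0, 0.006, 0.0], 'eef_pos': [0.227, 0.635, 0.23], 'tcp_rot': [0.171, 0.985, -0.001, -0.0], 'contact_force': [-0.283, 0.748, 0.779], 'wrist_torque': [0.006, 0.023, -0.035], 'finger_force': 0.0, 'opening': 0.998}
top [[548.4, 0.0, 318.4], [0.0, 548.4, 238.4], [0.0, 0.0, 1.0]] [[0.447, -0.894, 0.007], [-0.872, -0.437, -0.221], [0.201, 0.093, -0.975]] [-0.172, 0.529, 1.411]
scene [[485.7, 0.0, 321.2], [0.0, 485.7, 238.2], [0.0, 0.0, 1.0]] [[-0.858, -0.513, 0.009], [-0.333, 0.544, -0.77], [0.39, -0.664, -0.638]] [0.525, 0.177, 0.976]
```

View pics/top0.png

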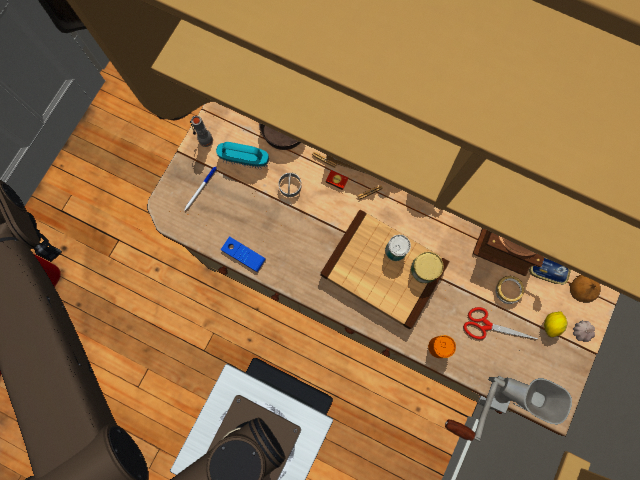

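View pics/scene0.png

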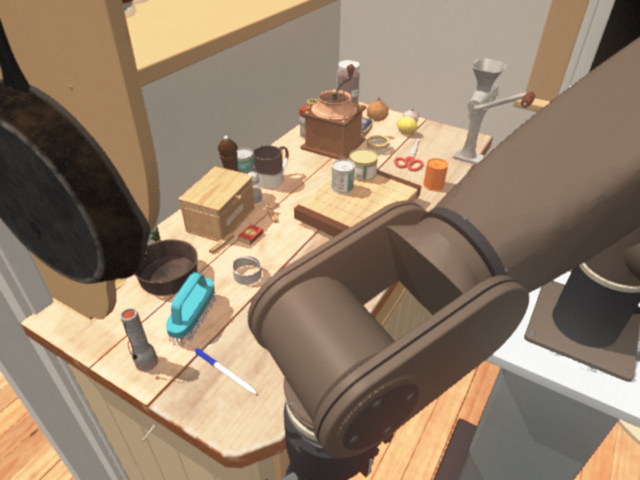

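The top view shows the packer at about (243,254), with its holed tail at upper left (230,243). The board's dark left strip runs from (362,214) to (324,275), so its front-left corner is at about (322,275). The cutter is at (290,186), the brush at (243,154) and the pen at (200,190). The scene view is blocked by the arm.

```bash
cat > h.py <<'E'
import numpy as np,cv2
from plant import ctrl, optics
def ray(c,uv,z):
    uv=np.atleast_2d(uv).astype(float);d=np.c_[uv,np.ones(len(uv))]@np.linalg.inv(c["K"]).T@c["R"]
    o=-c["R"].T@c["t"];return (o+d*((z-o[2])/d[:,2])[:,None])[:,:2]
def proj(c,P):
    p=(np.atleast_2d(P)@c["R"].T+c["t"])@c["K"].T;return p[:,:2]/p[:,2:]
def blob(m,roi=None):
    if roi: k=np.zeros_like(m);x0,y0,x1,y1=roi;k[y0:y1,x0:x1]=255;m=m&k
    return max(cv2.findContours(m,cv2.RETR_EXTERNAL,cv2.CHAIN_APPROX_NONE)[0],key=cv2.contourArea)[:,0]
def packer(c,roi=None):
    "centre, yaw (nose dir) from blue top face"
    h=cv2.cvtColor(c["color"],cv2.COLOR_BGR2HSV);m=cv2.inRange(h,(105,140,60),(128,255,255))
    b=blob(m,roi);P=ray(c,b,.014);r=cv2.minAreaRect((P*1000).astype(np.float32))
    return b,P,r
E
python3 - <<'E'
from h import *
c=optics.read_camera("top")
b,P,r=packer(c,(190,210,300,300));print("packer rect",r,b.min(0),b.max(0));print(np.round(cv2.boxPoints(r)))
h=cv2.cvtColor(c["color"],cv2.COLOR_BGR2HSV)
print(h[275-30,341],h[262,345],h[250,318],h[240,380])
m=cv2.inRange(h,(0,60,20),(25,255,110))
for roi in((315,205,372,285),(400,255,455,332)):
    q=blob(m,roi);r=cv2.minAreaRect((ray(c,q,.05)*1000).astype(np.float32));print(r,np.round(cv2.boxPoints(r)).tolist(),q.min(0),q.max(0))
print("tail px",ray(c,[(230,243),(290,186),(243,154),(398,247),(428,266)],.014))
big=c["color"][190:310,180:380];cv2.imwrite("pics/crop1.png",cv2.resize(big,None,fx=4,fy=4,interpolation=cv2.INTER_CUBIC))
E
```

```text
packer rect ((427.7978210449219, 254.09930419921875), (119.42668914794922, 44.18068313598633), 85.25294494628906) [221 237] [264 271]
[[401. 196.]
 [445. 193.]
 [455. 312.]
 [411. 315.]]
[ 11 188  72] [ 17 140 200] [ 15  94 193] [ 17 141 213]
((560.5413818359375, 16.228302001953125), (199.6767578125, 137.1677703857422), 29.988685607910156) [[440.0, 26.0], [508.0, -93.0], [681.0, 7.0], [613.0, 126.0]] [315 210] [365 284]
((544.8745727539062, -219.32748413085938), (108.6199951171875, 226.88629150390625), 71.99899291992188) [[420.0, -236.0], [636.0, -306.0], [670.0, -203.0], [454.0, -133.0]] [400 258] [454 331]
tail px [[ 0.43875212  0.29967823]
 [ 0.6597621   0.22717889]
 [ 0.68478375  0.39144728]
 [ 0.63662128 -0.11994457]
 [ 0.62516008 -0.21578153]]
```

View pics/crop1.png

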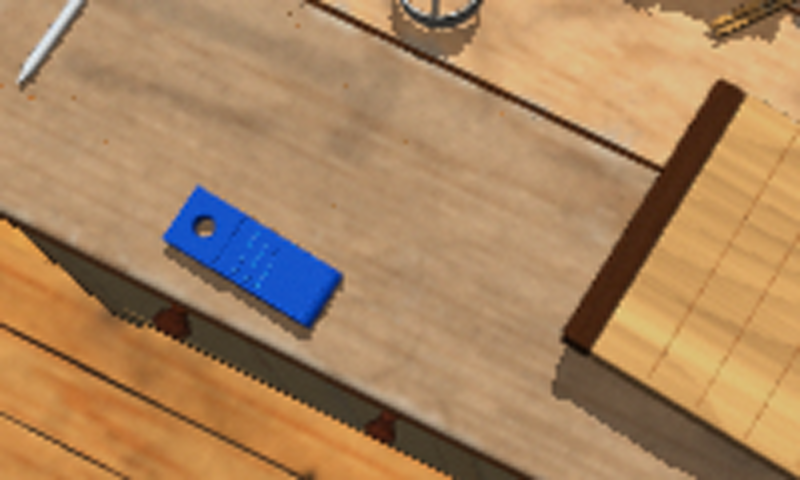

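The crop shows the hole at the far (upper-left) tail end, and the nose towards the board. The board's left strip runs from crop (722,80) to (565,335), i.e. full-image (360.5,210) to (321,274).

Run:
```python
from h import *
c=optics.read_camera("top")
h=cv2.cvtColor(c["color"],cv2.COLOR_BGR2HSV)
m=cv2.inRange(h,(0,160,30),(25,255,105))
q=blob(m,(315,205,372,285))
P=ray(c,q,.05)*1000;r=cv2.minAreaRect(P.astype(np.float32));print(r,np.round(cv2.boxPoints(r)).tolist(),len(q),cv2.contourArea(q))
# right strip
q=blob(m,(395,250,460,335));r=cv2.minAreaRect((ray(c,q,.05)*1000).astype(np.float32));print(r,np.round(cv2.boxPoints(r)).tolist())
# whole board: corners by eye
C=ray(c,[(360.3,209.8),(321.3,273.5)],.05)*1000;print(C)
a=C[0]-C[1];L=np.hypot(*a);u=a/L;left=np.array([-u[1],u[0]]);print("len",L,"yaw",np.degrees(np.arctan2(u[1],u[0])))
cen=C.mean(0)-140*left;foot=cen+u*-73+left*108;print("centre",cen,"foot",foot)
b,P,r=packer(c,(190,210,300,300));print(r)
for n in("wrist",):
    w=optics.read_camera(n);cv2.imwrite("pics/w0.png",w["color"]);print(np.round(w["R"],3).tolist(),-w["R"].T@w["t"])
print(proj(w,[[.427,.254,.014],[.45,.15,.02]]))
```

```text
((573.3203125, 41.086280822753906), (66.6547622680664, 207.0267333984375), 85.68585205078125) [[468.0, 16.0], [674.0, 0.0], [679.0, 67.0], [473.0, 82.0]] 168 511.0
((534.3764038085938, -245.09059143066406), (60.71336364746094, 175.5717315673828), 64.50338745117188) [[442.0, -235.0], [601.0, -310.0], [627.0, -255.0], [468.0, -180.0]]
[[675.54418641  17.41192101]
 [470.13881576  34.2317607 ]]
len 206.09287541822735 yaw -4.681281992095671
centre [ 561.41569341 -113.71113345] foot [ 4.97473408e+02 -1.13667846e-01]
((427.82647705078125, 254.0228271484375), (119.63461303710938, 44.1116943359375), 85.35150909423828)
[[0.335, 0.942, -0.002], [0.894, -0.318, 0.315], [0.296, -0.107, -0.949]] [0.15049176 0.66310311 0.37242434]
[[ 56.34039647 481.85410076]
 [-17.59595289 525.3082968 ]]
```

```bash
python3 -c "
from h import *
c=optics.read_camera('top');print(ray(c,[(217.5,260),(300,308)],0))"
python3 -m creep '[{"z":30,"rz":-5,"grip":0.5},{"z":30,"rz":-5,"grip":0.5},{"z":30,"rz":-5,"grip":0.5},{"x":-19,"y":-36},{"x":-19,"y":-36},{"x":-19,"y":-36},{"x":-19,"y":-36},{"x":-19,"y":-36},{"x":-19,"y":-36},{"x":-19,"y":-36}]' 20
```

```text
[[0.38271929 0.31084177]
 [0.36692139 0.04675627]]$[0]: bad value
```

```bash
python3 -m creep '[{"x":0,"y":0,"z":30,"rx":0,"ry":0,"rz":-5,"grip":0.5},{"x":0,"y":0,"z":30,"rx":0,"ry":0,"rz":-5,"grip":0.5},{"x":0,"y":0,"z":30,"rx":0,"ry":0,"rz":-5,"grip":0.5},{"x":-19,"y":-36,"z":0,"rx":0,"ry":0,"rz":0,"grip":0.5},{"x":-19,"y":-36,"z":0,"rx":0,"ry":0,"rz":0,"grip":0.5},{"x":-19,"y":-36,"z":0,"rx":0,"ry":0,"rz":0,"grip":0.5},{"x":-19,"y":-36,"z":0,"rx":0,"ry":0,"rz":0,"grip":0.5},{"x":-19,"y":-36,"z":0,"rx":0,"ry":0,"rz":0,"grip":0.5},{"x":-19,"y":-36,"z":0,"rx":0,"ry":0,"rz":0,"grip":0.5},{"x":-19,"y":-36,"z":0,"rx":0,"ry":0,"rz":0,"grip":0.5}]' 20
```

```text
time: 1.13
eef_pos: [0.3394, 0.3721, 0.1414]
tcp_rot: [0.04, 0.999, 0.0, 0.0]
contact_force: [0.4, 0.9, 0.4]
opening: 0.502
finger_force: 0.0
```

```bash
python3 -m creep '[{"x":-15,"y":-27.5,"z":0,"rx":0,"ry":0,"rz":0,"grip":0.5},{"x":-15,"y":-27.5,"z":0,"rx":0,"ry":0,"rz":0,"grip":0.5},{"x":-15,"y":-27.5,"z":0,"rx":0,"ry":0,"rz":0,"grip":0.5},{"x":-15,"y":-27.5,"z":0,"rx":0,"ry":0,"rz":0,"grip":0.5},{"x":0,"y":0,"z":18,"rx":0,"ry":0,"rz":0,"grip":0.5},{"x":0,"y":0,"z":18,"rx":0,"ry":0,"rz":0,"grip":0.5},{"x":0,"y":0,"z":18,"rx":0,"ry":0,"rz":0,"grip":0.5},{"x":0,"y":0,"z":18,"rx":0,"ry":0,"rz":0,"grip":0.5},{"x":0,"y":0,"z":18,"rx":0,"ry":0,"rz":0,"grip":0.5},{"x":0,"y":0,"z":18,"rx":0,"ry":0,"rz":0,"grip":0.5}]'
python3 - <<'E'
from h import *
w=optics.read_camera("wrist");cv2.imwrite("pics/w1.png",w["color"]);print(ctrl.get_state()["eef_pos"])
E
```

```text
time: 1.97
eef_pos: [0.3901, 0.2593, 0.0328]
tcp_rot: [0.041, 0.999, 0.0, 0.0]
contact_force: [1.1, 0.8, -0.3]
opening: 0.5
finger_force: 0.0
[0.38745753 0.25812237 0.02932638]
```

View pics/w1.png

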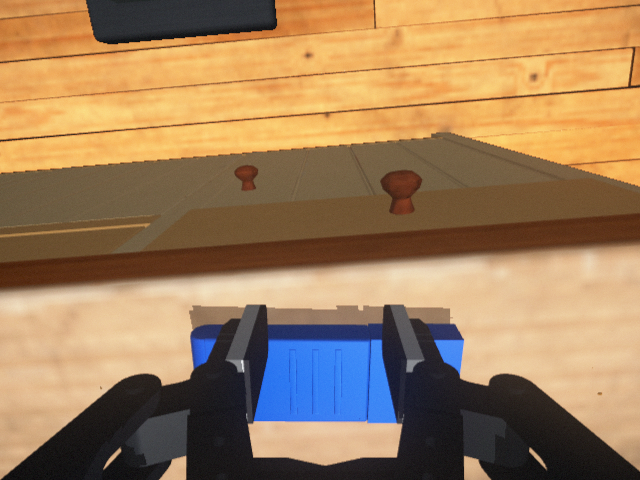

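The wrist view looks back at the robot: both fingertips (255,310) and (400,310) are clear on the front (-x) side of the packer, whose front edge is at row 325. Lowering now.

```bash
python3 -m creep '[{"x":0,"y":0,"z":5,"rx":0,"ry":0,"rz":0,"grip":0.5},{"x":0,"y":0,"z":5,"rx":0,"ry":0,"rz":0,"grip":0.5},{"x":0,"y":0,"z":5,"rx":0,"ry":0,"rz":0,"grip":0.5},{"x":0,"y":0,"z":4,"rx":0,"ry":0,"rz":0,"grip":0.5},{"x":0,"y":0,"z":3,"rx":0,"ry":0,"rz":0,"grip":0.5},{"x":0,"y":0,"z":2,"rx":0,"ry":0,"rz":0,"grip":0.5},{"x":0,"y":0,"z":1,"rx":0,"ry":0,"rz":0,"grip":0.5},{"x":0,"y":0,"z":1,"rx":0,"ry":0,"rz":0,"grip":0.5},{"x":0,"y":0,"z":0,"rx":0,"ry":0,"rz":0,"grip":0.5},{"x":0,"y":0,"z":0,"rx":0,"ry":0,"rz":0,"grip":0.5}]'
```

```text
time: 2.85
eef_pos: [0.39, 0.2593, 0.0074]
tcp_rot: [0.04, 0.999, 0.0, 0.0]
contact_force: [-1.0, -0.2, -0.5]
opening: 0.501
finger_force: 0.0
```

```bash
python3 -m creep '[{"x":0,"y":0,"z":2,"rx":0,"ry":0,"rz":0,"grip":0.5},{"x":0,"y":0,"z":2,"rx":0,"ry":0,"rz":0,"grip":0.5},{"x":-5,"y":0,"z":0,"rx":0,"ry":0,"rz":0,"grip":0.5},{"x":-5,"y":0,"z":0,"rx":0,"ry":0,"rz":0,"grip":0.5},{"x":-5,"y":0,"z":0,"rx":0,"ry":0,"rz":0,"grip":0.5},{"x":-5,"y":0,"z":0,"rx":0,"ry":0,"rz":0,"grip":0.5},{"x":-5,"y":0,"z":0,"rx":0,"ry":0,"rz":0,"grip":0.5},{"x":-5,"y":0,"z":0,"rx":0,"ry":0,"rz":0,"grip":0.5},{"x":0,"y":0,"z":0,"rx":0,"ry":0,"rz":0,"grip":0.5},{"x":0,"y":0,"z":0,"rx":0,"ry":0,"rz":0,"grip":0.5}]'
python3 - <<'E'
from h import *
c=optics.read_camera("top");w=optics.read_camera("wrist");
b,P,r=packer(c,(190,180,340,310));print(r);cv2.imwrite("pics/pair.png",np.hstack([cv2.resize(w["color"],(400,300)),cv2.resize(c["color"][170:290,190:350],(400,300))]))
E
```

```text
time: 3.68
eef_pos: [0.4205, 0.2569, 0.0035]
tcp_rot: [0.041, 0.999, 0.0, 0.0]
contact_force: [0.3, 0.3, -0.2]
opening: 0.498
finger_force: 0.0
((449.76434326171875, 220.0660858154297), (54.56791305541992, 43.4896240234375), 85.42816162109375)
```

View pics/pair.png

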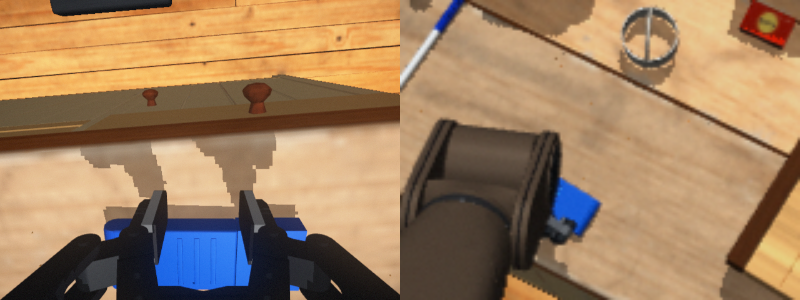

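The packer is moving squarely with the fingers (wrist view: blade flush at the finger fronts; yaw unchanged, 25 mm moved). Continue 65 mm, then back off and lift.

```bash
python3 -m creep '[{"x":-5,"y":0,"z":0,"rx":0,"ry":0,"rz":0,"grip":0.5},{"x":-5,"y":0,"z":0,"rx":0,"ry":0,"rz":0,"grip":0.5},{"x":-5,"y":0,"z":0,"rx":0,"ry":0,"rz":0,"grip":0.5},{"x":-5,"y":0,"z":0,"rx":0,"ry":0,"rz":0,"grip":0.5},{"x":-5,"y":0,"z":0,"rx":0,"ry":0,"rz":0,"grip":0.5},{"x":-5,"y":0,"z":0,"rx":0,"ry":0,"rz":0,"grip":0.5},{"x":-5,"y":0,"z":0,"rx":0,"ry":0,"rz":0,"grip":0.5},{"x":-5,"y":0,"z":0,"rx":0,"ry":0,"rz":0,"grip":0.5},{"x":-5,"y":0,"z":0,"rx":0,"ry":0,"rz":0,"grip":0.5},{"x":-5,"y":0,"z":0,"rx":0,"ry":0,"rz":0,"grip":0.5}]'
python3 -m creep '[{"x":-5,"y":0,"z":0,"rx":0,"ry":0,"rz":0,"grip":0.5},{"x":-5,"y":0,"z":0,"rx":0,"ry":0,"rz":0,"grip":0.5},{"x":-5,"y":0,"z":0,"rx":0,"ry":0,"rz":0,"grip":0.5},{"x":0,"y":0,"z":0,"rx":0,"ry":0,"rz":0,"grip":0.5},{"x":0,"y":0,"z":0,"rx":0,"ry":0,"rz":0,"grip":0.5},{"x":8,"y":0,"z":0,"rx":0,"ry":0,"rz":0,"grip":0.5},{"x":8,"y":0,"z":-20,"rx":0,"ry":0,"rz":0,"grip":0.5},{"x":0,"y":0,"z":-35,"rx":0,"ry":0,"rz":0,"grip":0.2},{"x":0,"y":35,"z":-15,"rx":0,"ry":0,"rz":0,"grip":0.2},{"x":0,"y":35,"z":0,"rx":0,"ry":0,"rz":0,"grip":0.2}]'
```

```text
time: 4.62
eef_pos: [0.4701, 0.2528, 0.0033]
tcp_rot: [0.04, 0.999, -0.0, -0.0]
contact_force: [-1.4, -0.2, 1.4]
opening: 0.498
finger_force: 0.4
time: 5.45
eef_pos: [0.4766, 0.3238, 0.0782]
tcp_rot: [0.042, 0.999, 0.002, 0.004]
contact_force: [1.5, -0.1, 0.9]
opening: 0.198
finger_force: 0.0
```

```bash
python3 -m creep '[{"x":0,"y":20,"z":0,"rx":0,"ry":0,"rz":0,"grip":0.2},{"x":0,"y":20,"z":0,"rx":0,"ry":0,"rz":0,"grip":0.2},{"x":-20,"y":0,"z":0,"rx":0,"ry":0,"rz":0,"grip":0.2},{"x":-20,"y":0,"z":0,"rx":0,"ry":0,"rz":-6,"grip":0.2},{"x":0,"y":0,"z":0,"rx":0,"ry":0,"rz":-7,"grip":0.2},{"x":0,"y":0,"z":0,"rx":0,"ry":0,"rz":-7,"grip":0.2},{"x":0,"y":0,"z":0,"rx":0,"ry":0,"rz":-7,"grip":0.2},{"x":0,"y":0,"z":0,"rx":0,"ry":0,"rz":-7,"grip":0.2},{"x":0,"y":0,"z":0,"rx":0,"ry":0,"rz":-7,"grip":0.2},{"x":0,"y":0,"z":0,"rx":0,"ry":0,"rz":-7,"grip":0.2}]'
python3 -m creep '[{"x":0,"y":0,"z":0,"rx":0,"ry":0,"rz":-7,"grip":0.2},{"x":0,"y":0,"z":0,"rx":0,"ry":0,"rz":-7,"grip":0.2},{"x":0,"y":0,"z":0,"rx":0,"ry":0,"rz":-7,"grip":0.2},{"x":0,"y":0,"z":0,"rx":0,"ry":0,"rz":-7,"grip":0.2},{"x":0,"y":0,"z":0,"rx":0,"ry":0,"rz":-7,"grip":0.2},{"x":0,"y":0,"z":0,"rx":0,"ry":0,"rz":-7,"grip":0.2},{"x":0,"y":0,"z":0,"rx":0,"ry":0,"rz":0,"grip":0.2},{"x":0,"y":0,"z":0,"rx":0,"ry":0,"rz":0,"grip":0.2},{"x":0,"y":0,"z":0,"rx":0,"ry":0,"rz":0,"grip":0.2},{"x":0,"y":0,"z":0,"rx":0,"ry":0,"rz":0,"grip":0.2}]'
python3 - <<'E'
from h import *
c=optics.read_camera("top");w=optics.read_camera("wrist");s=ctrl.get_state();print(np.round(s["qpos"],2))
b,P,r=packer(c,(190,160,340,310));print(r,-w["R"].T@w["t"]);cv2.imwrite("pics/pair2.png",np.hstack([cv2.resize(w["color"],(400,300)),cv2.resize(c["color"][140:290,180:380],(400,300))]))
E
```

```text
time: 6.28
eef_pos: [0.5164, 0.3592, 0.073]
tcp_rot: [-0.372, 0.928, -0.0, -0.0]
contact_force: [0.1, -0.5, 0.0]
opening: 0.198
finger_force: 0.0
time: 7.12
eef_pos: [0.5171, 0.3593, 0.0732]
tcp_rot: [-0.677, 0.736, 0.0, -0.0]
contact_force: [-0.8, -0.0, 0.2]
opening: 0.198
finger_force: 0.0
[ 0.45  0.36  1.8  -0.    0.99 -2.61]
((516.35009765625, 247.27902221679688), (119.37618255615234, 44.99763488769531), 85.16114807128906) [0.51046679 0.27915697 0.21526835]
```

View pics/pair2.png

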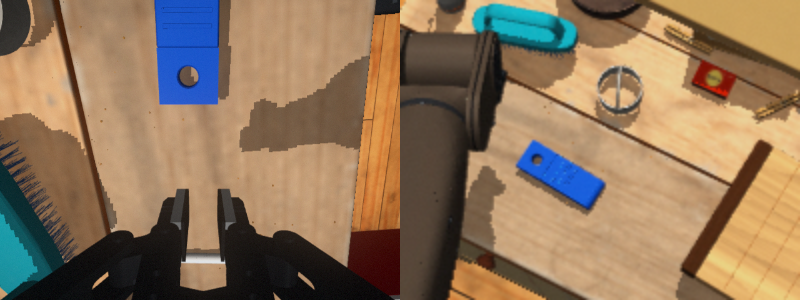

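Wrist view: the packer's holed tail is straight ahead of the fingers (tail edge at (188,104) in the half-size image). Top view: packer squarely aligned with the foot line, 1 mm off. Joint 6 is near its limit, so I flip the hand a half turn before pushing.

```bash
for i in 1 2; do :; done
python3 -m creep '[{"x":0,"y":0,"z":0,"rx":0,"ry":0,"rz":7,"grip":0.2},{"x":0,"y":0,"z":0,"rx":0,"ry":0,"rz":7,"grip":0.2},{"x":0,"y":0,"z":0,"rx":0,"ry":0,"rz":7,"grip":0.2},{"x":0,"y":0,"z":0,"rx":0,"ry":0,"rz":7,"grip":0.2},{"x":0,"y":0,"z":0,"rx":0,"ry":0,"rz":7,"grip":0.2},{"x":0,"y":0,"z":0,"rx":0,"ry":0,"rz":7,"grip":0.2},{"x":0,"y":0,"z":0,"rx":0,"ry":0,"rz":7,"grip":0.2},{"x":0,"y":0,"z":0,"rx":0,"ry":0,"rz":7,"grip":0.2},{"x":0,"y":0,"z":0,"rx":0,"ry":0,"rz":7,"grip":0.2},{"x":0,"y":0,"z":0,"rx":0,"ry":0,"rz":7,"grip":0.2}]'
python3 -m creep '[{"x":0,"y":0,"z":0,"rx":0,"ry":0,"rz":7,"grip":0.2},{"x":0,"y":0,"z":0,"rx":0,"ry":0,"rz":7,"grip":0.2},{"x":0,"y":0,"z":0,"rx":0,"ry":0,"rz":7,"grip":0.2},{"x":0,"y":0,"z":0,"rx":0,"ry":0,"rz":7,"grip":0.2},{"x":0,"y":0,"z":0,"rx":0,"ry":0,"rz":7,"grip":0.2},{"x":0,"y":0,"z":0,"rx":0,"ry":0,"rz":7,"grip":0.2},{"x":0,"y":0,"z":0,"rx":0,"ry":0,"rz":7,"grip":0.2},{"x":0,"y":0,"z":0,"rx":0,"ry":0,"rz":7,"grip":0.2},{"x":0,"y":0,"z":0,"rx":0,"ry":0,"rz":7,"grip":0.2},{"x":0,"y":0,"z":0,"rx":0,"ry":0,"rz":7,"grip":0.2}]'
python3 -m creep '[{"x":0,"y":0,"z":0,"rx":0,"ry":0,"rz":7,"grip":0.2},{"x":0,"y":0,"z":0,"rx":0,"ry":0,"rz":7,"grip":0.2},{"x":0,"y":0,"z":0,"rx":0,"ry":0,"rz":7,"grip":0.2},{"x":0,"y":0,"z":0,"rx":0,"ry":0,"rz":7,"grip":0.2},{"x":0,"y":0,"z":0,"rx":0,"ry":0,"rz":7,"grip":0.2},{"x":0,"y":0,"z":0,"rx":0,"ry":0,"rz":5,"grip":0.2},{"x":0,"y":8.5,"z":15,"rx":0,"ry":0,"rz":0,"grip":0.2},{"x":0,"y":0,"z":15,"rx":0,"ry":0,"rz":0,"grip":0.2},{"x":0,"y":0,"z":15,"rx":0,"ry":0,"rz":0,"grip":0.2},{"x":0,"y":0,"z":0,"rx":0,"ry":0,"rz":0,"grip":0.2}]'
python3 -c "
from h import *
print(np.round(ctrl.get_state()['qpos'],2))"
```

```text
time: 8.05
eef_pos: [0.5174, 0.3593, 0.0733]
tcp_rot: [-0.13, 0.991, -0.0, -0.0]
contact_force: [-0.3, 0.0, -0.7]
opening: 0.2
finger_force: 0.0
time: 8.88
eef_pos: [0.5174, 0.3593, 0.0733]
tcp_rot: [0.462, 0.887, -0.0, -0.0]
contact_force: [0.5, -1.0, 0.6]
opening: 0.202
finger_force: 0.0
time: 9.72
eef_pos: [0.5227, 0.357, 0.0234]
tcp_rot: [0.735, 0.678, -0.004, -0.001]
contact_force: [-0.5, -0.8, -0.4]
opening: 0.199
finger_force: 0.0
[0.44 0.44 1.79 0.   0.92 0.52]
```

```bash
python3 -m creep '[{"x":0,"y":0,"z":10,"rx":0,"ry":0,"rz":0,"grip":0.2},{"x":0,"y":0,"z":8,"rx":0,"ry":0,"rz":0,"grip":0.2},{"x":0,"y":0,"z":4,"rx":0,"ry":0,"rz":0,"grip":0.2},{"x":0,"y":0,"z":2,"rx":0,"ry":0,"rz":0,"grip":0.2},{"x":-8,"y":0,"z":0,"rx":0,"ry":0,"rz":0,"grip":0.2},{"x":-8,"y":0,"z":0,"rx":0,"ry":0,"rz":0,"grip":0.2},{"x":-8,"y":0,"z":0,"rx":0,"ry":0,"rz":0,"grip":0.2},{"x":-5,"y":0,"z":0,"rx":0,"ry":0,"rz":0,"grip":0.2},{"x":0,"y":0,"z":0,"rx":0,"ry":0,"rz":0,"grip":0.2},{"x":0,"y":0,"z":0,"rx":0,"ry":0,"rz":0,"grip":0.2}]'
python3 -m creep '[{"x":-5,"y":0,"z":0,"rx":0,"ry":0,"rz":0,"grip":0.2},{"x":-5,"y":0,"z":0,"rx":0,"ry":0,"rz":0,"grip":0.2},{"x":-6,"y":0,"z":0,"rx":0,"ry":0,"rz":0,"grip":0.2},{"x":-7,"y":0,"z":0,"rx":0,"ry":0,"rz":0,"grip":0.2},{"x":-7,"y":0,"z":0,"rx":0,"ry":0,"rz":0,"grip":0.2},{"x":-7,"y":0,"z":0,"rx":0,"ry":0,"rz":0,"grip":0.2},{"x":-7,"y":0,"z":0,"rx":0,"ry":0,"rz":0,"grip":0.2},{"x":-7,"y":0,"z":0,"rx":0,"ry":0,"rz":0,"grip":0.2},{"x":-7,"y":0,"z":0,"rx":0,"ry":0,"rz":0,"grip":0.2},{"x":-7,"y":0,"z":0,"rx":0,"ry":0,"rz":0,"grip":0.2}]'
python3 -m creep '[{"x":-7,"y":0,"z":0,"rx":0,"ry":0,"rz":0,"grip":0.2},{"x":-7,"y":0,"z":0,"rx":0,"ry":0,"rz":0,"grip":0.2},{"x":-7,"y":0,"z":0,"rx":0,"ry":0,"rz":0,"grip":0.2},{"x":-7,"y":0,"z":0,"rx":0,"ry":0,"rz":0,"grip":0.2},{"x":-7,"y":0,"z":0,"rx":0,"ry":0,"rz":0,"grip":0.2},{"x":-7,"y":0,"z":0,"rx":0,"ry":0,"rz":0,"grip":0.2},{"x":-7,"y":0,"z":0,"rx":0,"ry":0,"rz":0,"grip":0.2},{"x":-6,"y":0,"z":0,"rx":0,"ry":0,"rz":0,"grip":0.2},{"x":0,"y":0,"z":0,"rx":0,"ry":0,"rz":0,"grip":0.2},{"x":0,"y":0,"z":0,"rx":0,"ry":0,"rz":0,"grip":0.2}]'
python3 - <<'E'
from h import *
c=optics.read_camera("top");w=optics.read_camera("wrist");s=ctrl.get_state();print(np.round(s["qpos"],2))
b,P,r=packer(c,(190,160,390,310));print(r);cv2.imwrite("pics/pair3.png",np.hstack([cv2.resize(w["color"],(400,300)),cv2.resize(c["color"][180:300,220:380],(400,300))]))
E
```

```text
time: 10.55
eef_pos: [0.5238, 0.3292, 0.0047]
tcp_rot: [0.736, 0.678, 0.0, 0.0]
contact_force: [-0.1, 0.9, 0.4]
opening: 0.195
finger_force: 0.0
time: 11.38
eef_pos: [0.5183, 0.2642, 0.0044]
tcp_rot: [0.735, 0.678, 0.0, -0.0]
contact_force: [1.6, 0.0, 0.1]
opening: 0.199
finger_force: 0.5
time: 12.22
eef_pos: [0.5136, 0.2095, 0.0041]
tcp_rot: [0.735, 0.678, -0.0, -0.0]
contact_force: [0.1, 0.2, -0.4]
opening: 0.203
finger_force: 0.0
[ 0.21  0.33  2.   -0.    0.82  0.29]
((506.6845703125, 130.9114227294922), (108.77474212646484, 44.62791061401367), 85.16116333007812)
```

View pics/pair3.png

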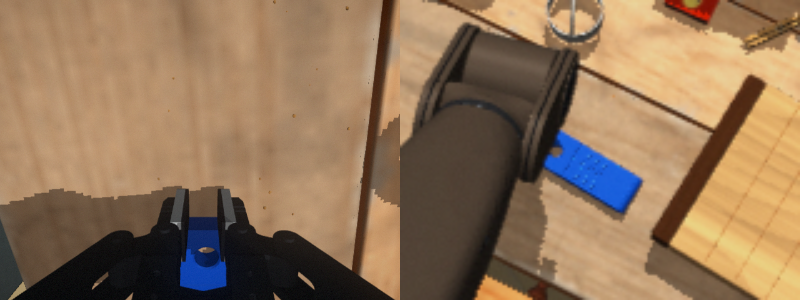

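Top view: packer aligned in front of the board's left strip, still in line (lateral error 1.5 mm), nose about 45 mm from the edge. Remaining push ≈129 mm; going slowly.

```bash
python3 -m creep '[{"x":-5,"y":0,"z":0,"rx":0,"ry":0,"rz":0,"grip":0.2},{"x":-5,"y":0,"z":0,"rx":0,"ry":0,"rz":0,"grip":0.2},{"x":-5,"y":0,"z":0,"rx":0,"ry":0,"rz":0,"grip":0.2},{"x":-5,"y":0,"z":0,"rx":0,"ry":0,"rz":0,"grip":0.2},{"x":-5,"y":0,"z":0,"rx":0,"ry":0,"rz":0,"grip":0.2},{"x":-5,"y":0,"z":0,"rx":0,"ry":0,"rz":0,"grip":0.2},{"x":-5,"y":0,"z":0,"rx":0,"ry":0,"rz":0,"grip":0.2},{"x":-5,"y":0,"z":0,"rx":0,"ry":0,"rz":0,"grip":0.2},{"x":-5,"y":0,"z":0,"rx":0,"ry":0,"rz":0,"grip":0.2},{"x":-5,"y":0,"z":0,"rx":0,"ry":0,"rz":0,"grip":0.2}]'
python3 -m creep '[{"x":-5,"y":0,"z":0,"rx":0,"ry":0,"rz":0,"grip":0.2},{"x":-5,"y":0,"z":0,"rx":0,"ry":0,"rz":0,"grip":0.2},{"x":-5,"y":0,"z":0,"rx":0,"ry":0,"rz":0,"grip":0.2},{"x":-5,"y":0,"z":0,"rx":0,"ry":0,"rz":0,"grip":0.2},{"x":-5,"y":0,"z":0,"rx":0,"ry":0,"rz":0,"grip":0.2},{"x":-5,"y":0,"z":0,"rx":0,"ry":0,"rz":0,"grip":0.2},{"x":-5,"y":0,"z":0,"rx":0,"ry":0,"rz":0,"grip":0.2},{"x":-5,"y":0,"z":0,"rx":0,"ry":0,"rz":0,"grip":0.2},{"x":0,"y":0,"z":0,"rx":0,"ry":0,"rz":0,"grip":0.2},{"x":0,"y":0,"z":0,"rx":0,"ry":0,"rz":0,"grip":0.2}]'
python3 - <<'E'
from h import *
c=optics.read_camera("top");b,P,r=packer(c,(190,160,390,310));print(r,len(b));cv2.imwrite("pics/t4.png",c["color"])
m=cv2.inRange(cv2.cvtColor(c["color"],cv2.COLOR_BGR2HSV),(0,160,30),(25,255,105));q=blob(m,(315,205,372,285));r=cv2.minAreaRect((ray(c,q,.05)*1000).astype(np.float32));print(r)
E
```

```text
time: 13.15
eef_pos: [0.5097, 0.1597, 0.0043]
tcp_rot: [0.735, 0.678, -0.0, -0.0]
contact_force: [-0.4, 0.3, 0.6]
opening: 0.2
finger_force: 0.3
time: 13.98
eef_pos: [0.5066, 0.12, 0.0044]
tcp_rot: [0.735, 0.678, -0.0, 0.0]
contact_force: [0.4, -0.2, 0.1]
opening: 0.199
finger_force: 0.0
((501.4457092285156, 61.94678497314453), (46.210453033447266, 44.81276321411133), 85.85952758789062) 55
((571.832763671875, 41.093177795410156), (66.59010314941406, 209.697021484375), 85.99163055419922)
```

The board is unmoved and there is no resistance; the last 38 mm.

```bash
python3 -m creep '[{"x":-5,"y":0,"z":0,"rx":0,"ry":0,"rz":0,"grip":0.2},{"x":-5,"y":0,"z":0,"rx":0,"ry":0,"rz":0,"grip":0.2},{"x":-5,"y":0,"z":0,"rx":0,"ry":0,"rz":0,"grip":0.2},{"x":-5,"y":0,"z":0,"rx":0,"ry":0,"rz":0,"grip":0.2},{"x":-5,"y":0,"z":0,"rx":0,"ry":0,"rz":0,"grip":0.2},{"x":-5,"y":0,"z":0,"rx":0,"ry":0,"rz":0,"grip":0.2},{"x":-4,"y":0,"z":0,"rx":0,"ry":0,"rz":0,"grip":0.2},{"x":-2,"y":0,"z":0,"rx":0,"ry":0,"rz":0,"grip":0.2},{"x":-2,"y":0,"z":0,"rx":0,"ry":0,"rz":0,"grip":0.2},{"x":0,"y":0,"z":0,"rx":0,"ry":0,"rz":0,"grip":0.2}]'
python3 -m creep '[{"x":0,"y":0,"z":0,"rx":0,"ry":0,"rz":0,"grip":0.2},{"x":6,"y":0,"z":0,"rx":0,"ry":0,"rz":0,"grip":0.2},{"x":12,"y":0,"z":0,"rx":0,"ry":0,"rz":0,"grip":0.2},{"x":20,"y":0,"z":-20,"rx":0,"ry":0,"rz":0,"grip":0},{"x":30,"y":0,"z":-20,"rx":0,"ry":0,"rz":0,"grip":0},{"x":30,"y":0,"z":-25,"rx":0,"ry":0,"rz":0,"grip":0},{"x":30,"y":0,"z":-25,"rx":0,"ry":0,"rz":0,"grip":0},{"x":30,"y":0,"z":0,"rx":0,"ry":0,"rz":0,"grip":0},{"x":0,"y":0,"z":0,"rx":0,"ry":0,"rz":0,"grip":0},{"x":0,"y":0,"z":0,"rx":0,"ry":0,"rz":0,"grip":0}]'
python3 - <<'E'
from h import *
c=optics.read_camera("top");b,P,r=packer(c,(260,200,390,310));print(r,len(b));print(np.round(cv2.boxPoints(r)).tolist())
m=cv2.inRange(cv2.cvtColor(c["color"],cv2.COLOR_BGR2HSV),(0,160,30),(25,255,105));q=blob(m,(315,205,372,285));r=cv2.minAreaRect((ray(c,q,.05)*1000).astype(np.float32));print(r)
cv2.imwrite("pics/t5.png",cv2.resize(c["color"][190:310,260:420],(800,600),interpolation=cv2.INTER_CUBIC))
E
```

```text
time: 14.87
eef_pos: [0.5034, 0.0821, 0.0043]
tcp_rot: [0.735, 0.678, -0.0, 0.0]
contact_force: [0.2, 0.3, 0.8]
opening: 0.201
finger_force: 0.0
time: 15.7
eef_pos: [0.5159, 0.2423, 0.0947]
tcp_rot: [0.734, 0.679, 0.0, 0.0]
contact_force: [0.1, 0.2, 0.3]
opening: -0.005
finger_force: 0.0
((500.8172912597656, 53.879417419433594), (30.067886352539062, 45.153690338134766), 85.34557342529297) 43
[[477.0, 41.0], [522.0, 37.0], [525.0, 67.0], [480.0, 71.0]]
((571.8942260742188, 41.56671142578125), (66.2254409790039, 210.28482055664062), 85.33309936523438)
```

View pics/t5.png

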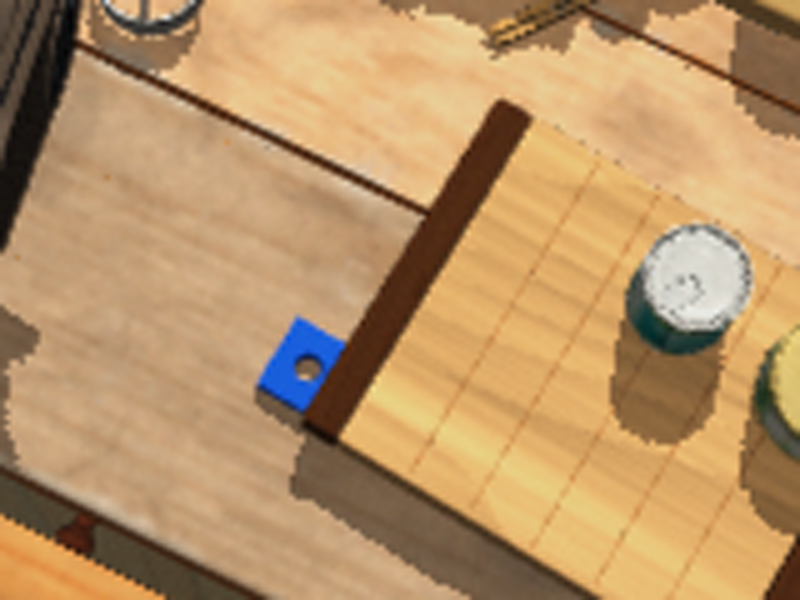

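The view shows only the holed tail sticking out from under the strip at the front-left corner (hole at (308,367), fully visible); 37 mm out, lateral error 1 mm, board unmoved. Now the press, with shut fingertips.

```bash
python3 -m creep '[{"x":-30,"y":1.5,"z":0,"rx":0,"ry":0,"rz":0,"grip":0},{"x":-30,"y":0,"z":0,"rx":0,"ry":0,"rz":0,"grip":0},{"x":-30,"y":0,"z":0,"rx":0,"ry":0,"rz":0,"grip":0},{"x":-30,"y":0,"z":0,"rx":0,"ry":0,"rz":0,"grip":0},{"x":-30,"y":0,"z":0,"rx":0,"ry":0,"rz":0,"grip":0},{"x":-30,"y":0,"z":0,"rx":0,"ry":0,"rz":0,"grip":0},{"x":-30,"y":0,"z":0,"rx":0,"ry":0,"rz":0,"grip":0},{"x":-22,"y":0,"z":0,"rx":0,"ry":0,"rz":0,"grip":0},{"x":-11,"y":0,"z":0,"rx":0,"ry":0,"rz":0,"grip":0},{"x":0,"y":0,"z":0,"rx":0,"ry":0,"rz":0,"grip":0}]'
python3 -m creep '[{"x":0,"y":0,"z":15,"rx":0,"ry":0,"rz":0,"grip":0},{"x":0,"y":0,"z":10,"rx":0,"ry":0,"rz":0,"grip":0},{"x":0,"y":0,"z":5,"rx":0,"ry":0,"rz":0,"grip":0},{"x":0,"y":0,"z":4,"rx":0,"ry":0,"rz":0,"grip":0},{"x":0,"y":0,"z":2,"rx":0,"ry":0,"rz":0,"grip":0},{"x":0,"y":0,"z":2,"rx":0,"ry":0,"rz":0,"grip":0},{"x":0,"y":0,"z":1,"rx":0,"ry":0,"rz":0,"grip":0},{"x":0,"y":0,"z":0,"rx":0,"ry":0,"rz":0,"grip":0},{"x":0,"y":0,"z":0,"rx":0,"ry":0,"rz":0,"grip":0},{"x":0,"y":0,"z":0,"rx":0,"ry":0,"rz":0,"grip":0}]'
```

```text
time: 16.58
eef_pos: [0.4973, -0.0044, 0.0936]
tcp_rot: [0.737, 0.676, -0.001, -0.001]
contact_force: [-0.1, 0.1, 0.7]
opening: -0.001
finger_force: 0.0
time: 17.42
eef_pos: [0.4984, -0.0023, 0.0557]
tcp_rot: [0.735, 0.678, 0.0, 0.0]
contact_force: [0.4, -0.1, -0.2]
opening: -0.002
finger_force: 0.0
```

```bash
python3 -m creep '[{"x":2,"y":0,"z":1,"rx":0,"ry":0,"rz":0,"grip":0},{"x":0,"y":0,"z":1,"rx":0,"ry":0,"rz":0,"grip":0},{"x":0,"y":0,"z":1,"rx":0,"ry":0,"rz":0,"grip":0},{"x":0,"y":0,"z":1,"rx":0,"ry":0,"rz":0,"grip":0},{"x":0,"y":0,"z":1,"rx":0,"ry":0,"rz":0,"grip":0},{"x":0,"y":0,"z":0.5,"rx":0,"ry":0,"rz":0,"grip":0},{"x":0,"y":0,"z":0.5,"rx":0,"ry":0,"rz":0,"grip":0},{"x":0,"y":0,"z":0,"rx":0,"ry":0,"rz":0,"grip":0},{"x":0,"y":0,"z":0,"rx":0,"ry":0,"rz":0,"grip":0},{"x":0,"y":0,"z":0,"rx":0,"ry":0,"rz":0,"grip":0}]'
```

```text
time: 18.25
eef_pos: [0.4982, -0.0003, 0.0494]
tcp_rot: [0.735, 0.678, -0.0, -0.0]
contact_force: [-0.9, 0.5, 1.8]
opening: 0.001
finger_force: 1.2
```

```bash
python3 -m creep '[{"x":0,"y":0,"z":0.5,"rx":0,"ry":0,"rz":0,"grip":0},{"x":0,"y":0,"z":0.5,"rx":0,"ry":0,"rz":0,"grip":0},{"x":0,"y":0,"z":0.5,"rx":0,"ry":0,"rz":0,"grip":0},{"x":0,"y":0,"z":0,"rx":0,"ry":0,"rz":0,"grip":0},{"x":0,"y":0,"z":0,"rx":0,"ry":0,"rz":0,"grip":0},{"x":0,"y":0,"z":0,"rx":0,"ry":0,"rz":0,"grip":0},{"x":0,"y":0,"z":0,"rx":0,"ry":0,"rz":0,"grip":0},{"x":0,"y":0,"z":0,"rx":0,"ry":0,"rz":0,"grip":0},{"x":0,"y":0,"z":0,"rx":0,"ry":0,"rz":0,"grip":0},{"x":0,"y":0,"z":0,"rx":0,"ry":0,"rz":0,"grip":0}]'
```

```text
time: 19.08
eef_pos: [0.4982, -0.0002, 0.0484]
tcp_rot: [0.735, 0.678, -0.0, -0.0]
contact_force: [-3.9, 1.0, 6.6]
opening: 0.002
finger_force: 3.5
```

```bash
python3 -m creep '[{"x":0,"y":0,"z":0.4,"rx":0,"ry":0,"rz":0,"grip":0},{"x":0,"y":0,"z":0.4,"rx":0,"ry":0,"rz":0,"grip":0},{"x":0,"y":0,"z":0,"rx":0,"ry":0,"rz":0,"grip":0},{"x":0,"y":0,"z":0,"rx":0,"ry":0,"rz":0,"grip":0},{"x":0,"y":0,"z":0,"rx":0,"ry":0,"rz":0,"grip":0},{"x":0,"y":0,"z":0,"rx":0,"ry":0,"rz":0,"grip":0},{"x":0,"y":0,"z":0,"rx":0,"ry":0,"rz":0,"grip":0},{"x":0,"y":0,"z":0,"rx":0,"ry":0,"rz":0,"grip":0},{"x":0,"y":0,"z":0,"rx":0,"ry":0,"rz":0,"grip":0},{"x":0,"y":0,"z":0,"rx":0,"ry":0,"rz":0,"grip":0}]'
```

```text
time: 19.92
eef_pos: [0.4982, -0.0001, 0.0483]
tcp_rot: [0.735, 0.678, -0.0, -0.001]
contact_force: [-5.7, 0.6, 11.5]
opening: -0.0
finger_force: 5.9
```

11.5 N is held with no further sinking: the corner bears on the packer. Release and retreat.

```bash
python3 -m creep '[{"x":0,"y":0,"z":0,"rx":0,"ry":0,"rz":0,"grip":0},{"x":0,"y":0,"z":0,"rx":0,"ry":0,"rz":0,"grip":0},{"x":0,"y":0,"z":-0.5,"rx":0,"ry":0,"rz":0,"grip":0},{"x":0,"y":0,"z":-1,"rx":0,"ry":0,"rz":0,"grip":0},{"x":0,"y":0,"z":-2,"rx":0,"ry":0,"rz":0,"grip":0},{"x":0,"y":0,"z":-10,"rx":0,"ry":0,"rz":0,"grip":0},{"x":0,"y":0,"z":-20,"rx":0,"ry":0,"rz":0,"grip":0},{"x":0,"y":0,"z":-30,"rx":0,"ry":0,"rz":0,"grip":0},{"x":0,"y":0,"z":-30,"rx":0,"ry":0,"rz":0,"grip":0},{"x":30,"y":0,"z":-10,"rx":0,"ry":0,"rz":0,"grip":0}]'
python3 -m creep '[{"x":35,"y":0,"z":0,"rx":0,"ry":0,"rz":0,"grip":0},{"x":35,"y":0,"z":0,"rx":0,"ry":0,"rz":0,"grip":0},{"x":35,"y":0,"z":0,"rx":0,"ry":0,"rz":0,"grip":0},{"x":35,"y":0,"z":0,"rx":0,"ry":0,"rz":0,"grip":0},{"x":35,"y":0,"z":0,"rx":0,"ry":0,"rz":0,"grip":0},{"x":35,"y":0,"z":0,"rx":0,"ry":0,"rz":0,"grip":0},{"x":35,"y":0,"z":0,"rx":0,"ry":0,"rz":0,"grip":0},{"x":0,"y":0,"z":0,"rx":0,"ry":0,"rz":0,"grip":0},{"x":0,"y":0,"z":0,"rx":0,"ry":0,"rz":0,"grip":0},{"x":0,"y":0,"z":0,"rx":0,"ry":0,"rz":0,"grip":0}]'
python3 - <<'E'
from h import *
c=optics.read_camera("top");b,P,r=packer(c,(260,200,390,310));print(r);print(np.round(cv2.boxPoints(r)).tolist())
m=cv2.inRange(cv2.cvtColor(c["color"],cv2.COLOR_BGR2HSV),(0,160,30),(25,255,105));q=blob(m,(315,205,372,285));print(cv2.minAreaRect((ray(c,q,.05)*1000).astype(np.float32)))
cv2.imwrite("pics/t6.png",cv2.resize(c["color"][190:310,260:420],(800,600),interpolation=cv2.INTER_CUBIC))
E
```

```text
time: 20.75
eef_pos: [0.504, 0.0265, 0.156]
tcp_rot: [0.737, 0.676, 0.002, 0.004]
contact_force: [1.5, -0.6, 0.2]
opening: -0.0
finger_force: 0.0
time: 21.58
eef_pos: [0.5204, 0.2736, 0.1505]
tcp_rot: [0.735, 0.678, -0.0, 0.0]
contact_force: [0.4, -0.7, -0.3]
opening: -0.002
finger_force: 0.0
((500.8172912597656, 53.879417419433594), (30.067886352539062, 45.153690338134766), 85.34557342529297)
[[477.0, 41.0], [522.0, 37.0], [525.0, 67.0], [480.0, 71.0]]
((572.3369140625, 41.56679916381836), (66.63097381591797, 209.92141723632812), 84.78166198730469)
```

View pics/t6.png

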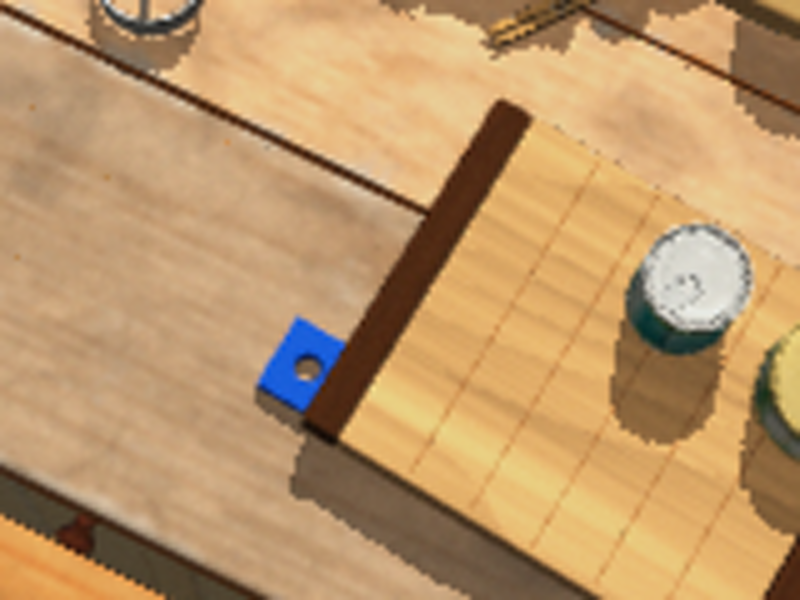

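The picture is unchanged after the press: the holed tail is at (308,367), and the board and tins have not moved. Handing in.

```bash
python3 -c "
from plant import sign_off
print(sign_off())"
```

```text
the job is handed in; nothing more can be done
None
```

The packer is under the place of the lost foot with only its holed end (about 37 mm) sticking out; I pressed the corner to 11.5 N and it held, nothing else looked moved in the camera views, and the job is handed in at about 22 s.

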